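# Change the tools over to the other rack in their order of use

### The job

The light beech rack is wanted at another bench. The four hand tools lie in it in the order in which they will be used, the first one next to the rack's brass stud. Move them one at a time into the empty dark rack so that they lie in the same order counted from that rack's brass stud (the first tool next to the stud, and so on), each one down in the notches of both rails of its own place, its handle on the same side as now.

Things in the scene. Friction and masses are not known exactly. Their poses are not given: they have to be found in the camera images.
- mushroom_graver_grip (a point): graver 144 mm long: brown turned handle 70 mm long and 25 mm thick, flaring to a mushroom at its butt, thin round blade 4 mm thick; loose. The point lies on the handle's axis where the tool is best gripped across the handle from above (its blade end is 104 mm along +y from here, its butt 40 mm along -y). y axis along the tool from handle to blade, z up as it lies.
- plain_graver_grip (a point): shorter graver 126 mm long: dark brown turned handle 62 mm long and 24 mm thick, thin round blade 4 mm thick; loose. The point lies on the handle's axis where the tool is best gripped across the handle from above (its blade end is 89 mm along +y from here, its butt 37 mm along -y). y axis along the tool from handle to blade, z up as it lies.
- chisel_grip (a point): small chisel 144 mm long: slim light wooden handle 85 mm long and 20 mm thick, flat blade 6 mm wide; loose. The point lies on the handle's axis where the tool is best gripped across the handle from above (its blade end is 102 mm along +y from here, its butt 42 mm along -y). y axis along the tool from handle to blade, z up as it lies.
- long_file_grip (a point): hand file, the longest tool, 215 mm: wooden handle 91 mm long and 21 mm thick, dark flat blade 14 mm wide; loose. The point lies on the handle's axis where the tool is best gripped across the handle from above (its blade end is 148 mm along +y from here, its butt 68 mm along -y). y axis along the tool from handle to blade, z up as it lies.
- cradle_mushroom_graver: the cradle of the beech rack in which the mushroom graver lies at the start, one of four alike, fixed; handle notch and blade slot as in the dark rack. Its x tells which place along the beech rack the tool had. Origin under the cradle's middle, 5 mm above the bench, about straight below the tool's grip point; x along the row, y from handle to blade.
- cradle_plain_graver: the cradle of the beech rack in which the plain graver lies at the start, one of four alike, fixed; handle notch and blade slot as in the dark rack. Its x tells which place along the beech rack the tool had. Origin under the cradle's middle, 5 mm above the bench, about straight below the tool's grip point; x along the row, y from handle to blade.
- cradle_chisel: the cradle of the beech rack in which the chisel lies at the start, one of four alike, fixed; handle notch and blade slot as in the dark rack. Its x tells which place along the beech rack the tool had. Origin under the cradle's middle, 5 mm above the bench, about straight below the tool's grip point; x along the row, y from handle to blade.
- cradle_long_file: the cradle of the beech rack in which the long file lies at the start, one of four alike, fixed; handle notch and blade slot as in the dark rack. Its x tells which place along the beech rack the tool had. Origin under the cradle's middle, 5 mm above the bench, about straight below the tool's grip point; x along the row, y from handle to blade.
- beech_rack: light beech rack that holds the tools at the start, 240 x 92 mm, fixed. Origin on the bench below the row's middle; x along the row, y from handles to blades. Shaped like the dark rack, its places at x = -81, -27, 27, 81 mm (cradles 54 mm apart); tools lie across it near y = 0. Brass stud, 12 mm thick, 26 mm high, at its -x end (x = -117): the first place is x = -81, the last 81.
- dark_rack: empty dark rack, axes as beech_rack. Places x = 81 (first, beside the brass stud at x = 117), 27, -27, -81. Handle rail at y = -26, 9 thick: round teeth to 34 high, notch 18 wide between them; blade rail at y = 48, 8 thick: slot 18 wide, floor 24, teeth 39 high. A tool lies blade to +y, grip point at y = 0, 30 to 35 above the bench; between the rails only the sole, 9 high. All mm; fixed.

How it is judged (in metres and radians):
At the end, for the whole second after the job is handed in: Each tool lies in the dark rack in the place of the same number, counted from the stud, as its cradle: grip point within 12 mm along the row, 15 mm along the tool, 27 to 42 mm above the bench, blade to the rack's +y, square within 0.2 rad, axis 1.40 to 1.66 rad from vertical; released, at rest (((x of cradle_mushroom_graver in the frame of beech_rack between -0.091 and -0.071 m and x of mushroom_graver_grip in the frame of dark_rack between 0.069 and 0.093 m) or (x of cradle_mushroom_graver in the frame of beech_rack between -0.037 and -0.017 m and x of mushroom_graver_grip in the frame of dark_rack between 0.015 and 0.039 m) or (x of cradle_mushroom_graver in the frame of beech_rack between 0.017 and 0.037 m and x of mushroom_graver_grip in the frame of dark_rack between -0.039 and -0.015 m) or (x of cradle_mushroom_graver in the frame of beech_rack between 0.071 and 0.091 m and x of mushroom_graver_grip in the frame of dark_rack between -0.093 and -0.069 m)) and y of mushroom_graver_grip in the frame of dark_rack between -0.015 and 0.015 m and z of mushroom_graver_grip in the frame of dark_rack between 0.027 and 0.042 m and angle between the y axis of each of mushroom_graver_grip, plain_graver_grip, chisel_grip, long_file_grip and the y axis of dark_rack, either way round below 0.2 rad and angle between mushroom_graver_grip's own y axis and vertical between 1.4 and 1.66 rad and ((y of beech_rack in the frame of dark_rack above 0 m and y of beech_rack in the frame of mushroom_graver_grip above 0.1 m) or (y of beech_rack in the frame of dark_rack below 0 m and y of beech_rack in the frame of mushroom_graver_grip below -0.1 m)) and ((x of cradle_plain_graver in the frame of beech_rack between -0.091 and -0.071 m and x of plain_graver_grip in the frame of dark_rack between 0.069 and 0.093 m) or (x of cradle_plain_graver in the frame of beech_rack between -0.037 and -0.017 m and x of plain_graver_grip in the frame of dark_rack between 0.015 and 0.039 m) or (x of cradle_plain_graver in the frame of beech_rack between 0.017 and 0.037 m and x of plain_graver_grip in the frame of dark_rack between -0.039 and -0.015 m) or (x of cradle_plain_graver in the frame of beech_rack between 0.071 and 0.091 m and x of plain_graver_grip in the frame of dark_rack between -0.093 and -0.069 m)) and y of plain_graver_grip in the frame of dark_rack between -0.015 and 0.015 m and z of plain_graver_grip in the frame of dark_rack between 0.027 and 0.042 m and angle between plain_graver_grip's own y axis and vertical between 1.4 and 1.66 rad and ((y of beech_rack in the frame of dark_rack above 0 m and y of beech_rack in the frame of plain_graver_grip above 0.1 m) or (y of beech_rack in the frame of dark_rack below 0 m and y of beech_rack in the frame of plain_graver_grip below -0.1 m)) and ((x of cradle_chisel in the frame of beech_rack between -0.091 and -0.071 m and x of chisel_grip in the frame of dark_rack between 0.069 and 0.093 m) or (x of cradle_chisel in the frame of beech_rack between -0.037 and -0.017 m and x of chisel_grip in the frame of dark_rack between 0.015 and 0.039 m) or (x of cradle_chisel in the frame of beech_rack between 0.017 and 0.037 m and x of chisel_grip in the frame of dark_rack between -0.039 and -0.015 m) or (x of cradle_chisel in the frame of beech_rack between 0.071 and 0.091 m and x of chisel_grip in the frame of dark_rack between -0.093 and -0.069 m)) and y of chisel_grip in the frame of dark_rack between -0.015 and 0.015 m and z of chisel_grip in the frame of dark_rack between 0.027 and 0.042 m and angle between chisel_grip's own y axis and vertical between 1.4 and 1.66 rad and ((y of beech_rack in the frame of dark_rack above 0 m and y of beech_rack in the frame of chisel_grip above 0.1 m) or (y of beech_rack in the frame of dark_rack below 0 m and y of beech_rack in the frame of chisel_grip below -0.1 m)) and ((x of cradle_long_file in the frame of beech_rack between -0.091 and -0.071 m and x of long_file_grip in the frame of dark_rack between 0.069 and 0.093 m) or (x of cradle_long_file in the frame of beech_rack between -0.037 and -0.017 m and x of long_file_grip in the frame of dark_rack between 0.015 and 0.039 m) or (x of cradle_long_file in the frame of beech_rack between 0.017 and 0.037 m and x of long_file_grip in the frame of dark_rack between -0.039 and -0.015 m) or (x of cradle_long_file in the frame of beech_rack between 0.071 and 0.091 m and x of long_file_grip in the frame of dark_rack between -0.093 and -0.069 m)) and y of long_file_grip in the frame of dark_rack between -0.015 and 0.015 m and z of long_file_grip in the frame of dark_rack between 0.027 and 0.042 m and angle between long_file_grip's own y axis and vertical between 1.4 and 1.66 rad and ((y of beech_rack in the frame of dark_rack above 0 m and y of beech_rack in the frame of long_file_grip above 0.1 m) or (y of beech_rack in the frame of dark_rack below 0 m and y of beech_rack in the frame of long_file_grip below -0.1 m))); the robot touches nothing.
It also fails if it takes over 96 s, if anything falls off the work surface, if the arm or the gripper's body presses on something with over 40 N, if the wrist force passes 120 N, or if a joint passes its speed limit or range.

### The arm

A 7-joint arm with a two-finger parallel gripper is mounted at the origin on the work surface; the furniture and walls round the work are solid. World frame = base frame: x ahead of the robot, y to its left, z up, the work surface at z = 0. Lengths are in mm, angles in rad, forces in N, time in s.
With the tool pointing down it reaches from about 350 to 900 mm from the base axis. Payload 19.9 kg.
Tool frame: the origin (TCP) lies between the finger pads; the fingertips stand 17 mm ahead of it and the grasp point (between the pads) lies 2 mm behind it (r.nose_length is the distance from the TCP to the fingertips, in mm); z points along the fingers, x is the direction in which the jaws open and shut, and the axes are right-handed (so a half turn about z gives the same grasp; the last joint's range is limited). The gripper opens to 85 mm and grips with 20 to 120 N. Pads are 22 mm wide; open, the fingers measure 114 mm over their backs; the gripper's body (76 mm by 85 mm) begins 54 mm behind the grasp point. The pads swing forward as they close: fully open they stand 13 mm farther back than shut.
Start: joints at [1.248, 0.417, -0.01, 1.614, 0.005, 1.111, -0.053], TCP at [173.199, -600.504, 248.26] pointing down, gripper open.
Joint ranges: [-2.81, 2.81], [-0.39, 2.02], [-1.27, 1.25], [0.06, 2.57], [-1.19, 4.33], [0.19, 2], [-2.82, 2.82]. Speed limits (rad/s): [1.89, 1.89, 2.39, 2.39, 3.01, 3.01, 3.01].

### API

Orientations are given as a rotation vector (axis times angle).
In Python, from bench import r gives the robot as it stands. The module is installed in compiled form; this text tells all that it offers.
- The arm moves only by the shell command python3 -m creep 'ROWS' [OPENING] [FORCE]. ROWS is JSON, a list of rows, each a list of 4 numbers: the shift along the tool's x, y, z in cm, then the turn about the tool's z in degrees. A call has exactly 10 rows; each row is the pose to reach, as a shift and turn from the pose commanded when the call began, along the tool's axes at that moment; what a row does not reach only later rows make up. A row lasts 1/12 s, in which the tool goes at most 41.7 mm and 7.16 degrees, less where a joint would pass 70% of its speed; a pose out of reach is approached as far as the arm can. A call with a gripper value outside its range is refused whole. OPENING is the closure, from -1 (fully open) to 1 (shut), set as the call begins (- or left out, the last holds). The fingers move at their own pace and stop on an object; FORCE is the grip in N (left out, the last holds). Time passes only in rows, so rows that repeat a pose let the fingers close, or fill a call up. It gives the time, the measured TCP pose, the force and the opening at its end, in the units of the state.
- r.state(): the state, without advancing time (a new reading comes with each control period).
- r.read_camera(name): name is "scene" or "top" or "wrist"; returns the picture (400x640x3 uint8, red, green, blue); there is no depth.
- r.camera_params(name): a dict with "mtx" (3x3 intrinsics, pixels), "eye" and "rotation" of the camera in the world; the wrist camera has in their place "tool_from_camera" (4x4, takes a point from camera to tool coordinates, whose origin is the TCP and whose axes are the tool frame's). Camera axes: x right, y down, z forward; pixel columns grow to the right and rows downward; lengths in mm; the calibration is good to about 2 mm. The wrist camera is an equidistant fisheye: a pixel r from the principal point sees the ray r / f radians off the axis. A picture is of the moment at which its call begins: read the wrist's pose just before it. camera_params takes no time and is no camera call.
- r.job_done(): hands the job in, once; it reports no verdict.
The state is a dict: "t": time; "q": joint angles; "qvel": joint speeds; "joint_efforts": joint torques, N m; "eef_pos": TCP position; "tcp_rot": TCP orientation; "contact_force": force on the tool from outside, world axes, zero at the start; "moment": the same for the moment, N m; "finger_gap": opening from 0.0 (shut) to 1.0 (fully open).
Only numpy, scipy, OpenCV 4.12 (cv2) and the standard library are available. Lean on these libraries where they do the work, as an engineer would, in place of code of your own. Each camera call takes 0.05 s, during which the arm holds its last target.

## Working session

There is one attempt and no reset: what is moved stays moved. The work goes in short steps, Python scripts to look and compute and a shell command to move; the robot and the scene stay as the last step left them, time stands still between calls to the robot, and variables do not carry over. Pictures are saved under pics/ and viewed, and the job is handed in when it is done.

```bash
mkdir -p pics
python3 - <<'E'
from bench import r
import cv2
s=r.state(); print(s)
for n in ["scene","top","wrist"]:
    im=r.read_camera(n); cv2.imwrite(f"pics/{n}0.png",im[:,:,::-1]); print(n,r.camera_params(n))
E
```

```text
{'t': 0.0, 'q': array([ 1.24850013,  0.41800678, -0.01035081,  1.61418692,  0.00467228,
        1.11072809, -0.05295518]), 'qvel': array([-6.81445125e-05,  1.14566734e-03,  1.03790271e-03, -1.53977418e-03,
       -1.94120920e-04,  2.69379400e-03, -2.57302603e-04]), 'joint_efforts': array([ 6.70934132e-04, -8.64446998e+01,  6.78983442e-01, -4.34900737e+01,
        1.90282683e-02,  7.25393300e-03, -4.62287105e-06]), 'eef_pos': array([ 173.12923826, -600.18366738,  247.63420703]), 'tcp_rot': array([-2.50993145e+00,  1.88816772e+00,  1.68472435e-03]), 'contact_force': array([ 0.32889193,  0.32635204, -0.95861268]), 'moment': array([ 0.00448671,  0.01369998, -0.01092927]), 'finger_gap': 0.9989431844137755}
scene {'mtx': array([[508.51364917,   0.        , 317.30431031],
       [  0.        , 508.51364917, 205.0216929 ],
       [  0.        ,   0.        ,   1.        ]]), 'eye': array([-125.91895076,  336.35442955,  441.22060495]), 'rotation': array([-1.23869759,  1.91886087, -1.16423458])}
top {'mtx': array([[434.21605572,   0.        , 322.45503214],
       [  0.        , 434.21605572, 200.55250708],
       [  0.        ,   0.        ,   1.        ]]), 'eye': array([409.3845801 ,  18.81914122, 968.68354494]), 'rotation': array([-2.13306482,  2.15428784, -0.15415173])}
wrist {'mtx': array([[309.70691629,   0.        , 318.91297716],
       [  0.        , 309.70691629, 194.9125657 ],
       [  0.        ,   0.        ,   1.        ]]), 'tool_from_camera': array([[ 9.99999067e-01,  1.30132409e-03,  4.15812537e-04,
         7.03507574e-01],
       [-1.36608149e-03,  9.49641860e-01,  3.13334441e-01,
        -8.02415383e+01],
       [ 1.28766648e-05, -3.13334717e-01,  9.49642751e-01,
        -1.25422124e+02],
       [ 0.00000000e+00,  0.00000000e+00,  0.00000000e+00,
         1.00000000e+00]])}
```

View pics/top0.png

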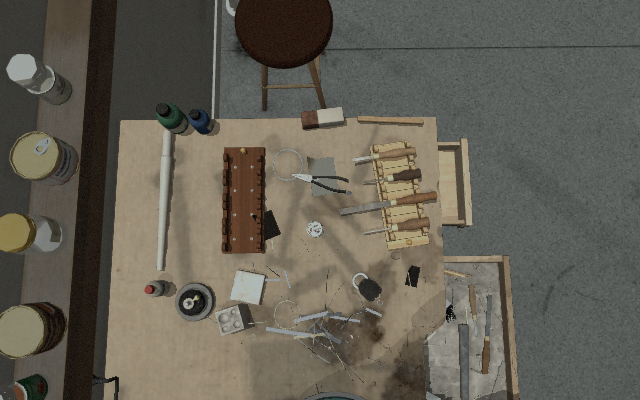

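View pics/scene0.png

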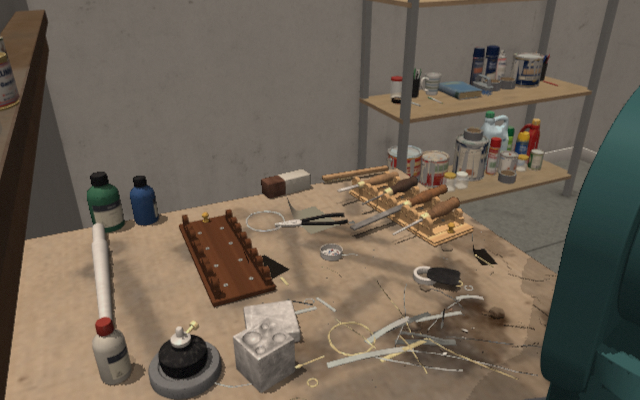

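View pics/wrist0.png

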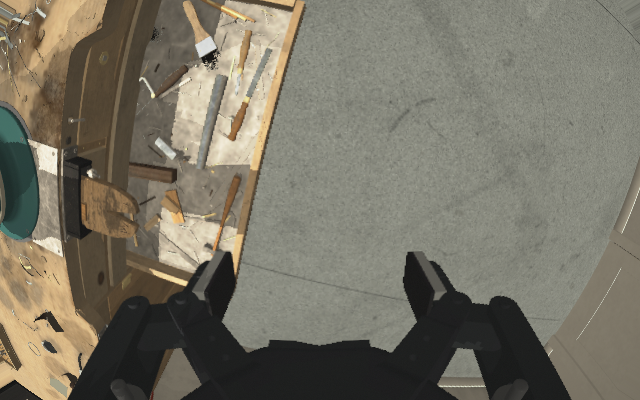

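```bash
cat > h.py <<'E'
import numpy as np, cv2
from scipy.spatial.transform import Rotation as R
from bench import r
def ray(cam,u,v):
    p=r.camera_params(cam); K=p['mtx']
    d=np.array([(u-K[0,2])/K[0,0],(v-K[1,2])/K[1,1],1.])
    return p['eye'],R.from_rotvec(p['rotation']).as_matrix()@d
def onz(cam,u,v,z):
    e,d=ray(cam,u,v); return e+d*(z-e[2])/d[2]
def wrist_onz(u,v,z,pos,rot,wp):
    K=wp['mtx'];dx,dy=u-K[0,2],v-K[1,2];rr=np.hypot(dx,dy);th=rr/K[0,0]
    d=np.array([np.sin(th)*dx/rr,np.sin(th)*dy/rr,np.cos(th)])
    T=wp['tool_from_camera'];M=R.from_rotvec(rot).as_matrix()
    e=pos+M@T[:3,3];d=M@T[:3,:3]@d
    return e+d*(z-e[2])/d[2]
E
python3 - <<'E'
from h import *
im=cv2.imread('pics/top0.png')
a=im[130:260,330:450]; b=im[135:265,205:285]
cv2.imwrite('pics/c1.png',cv2.resize(a,None,fx=4.5,fy=4.5,interpolation=2))
cv2.imwrite('pics/c2.png',cv2.resize(b,None,fx=4.5,fy=4.5,interpolation=2))
im=cv2.imread('pics/scene0.png')
cv2.imwrite('pics/c3.png',cv2.resize(im[160:250,315:480],None,fx=4.5,fy=4.5,interpolation=2))
print(R.from_rotvec(r.camera_params('top')['rotation']).as_matrix().round(3))
E
```

```text
[[-0.01  -0.989  0.146]
 [-1.     0.01   0.002]
 [-0.004 -0.146 -0.989]]
```

View pics/c1.png

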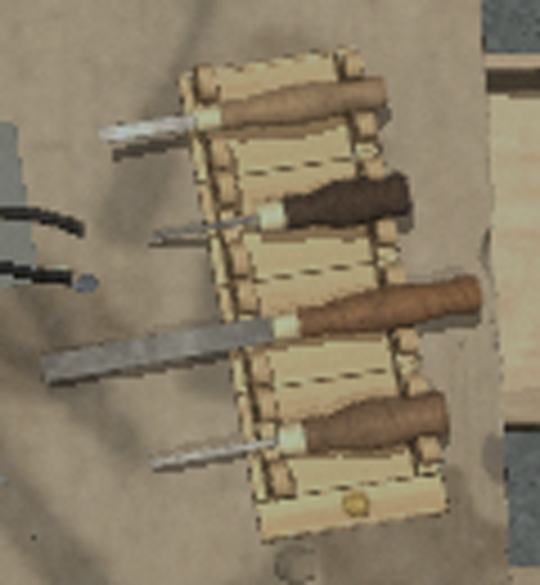

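View pics/c2.png

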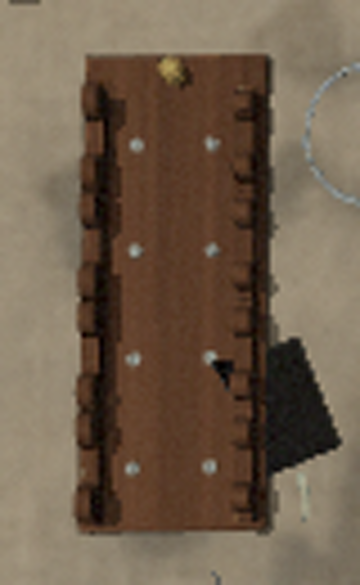

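View pics/c3.png

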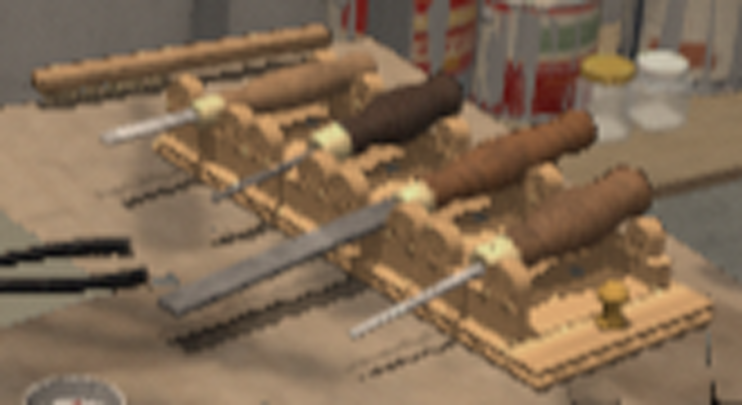

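Run:
```python
from h import *
T={'mush':((446,418),(153,464),40/144,144),'file':((481,292),(44,368),68/216,215),'plain':((409,196),(150,239),37/126,126),'chis':((386,97),(103,135),42/144,144)}
for k,(b,t,f,L) in T.items():
    B=onz('top',330+b[0]/4.5,130+b[1]/4.5,33);P=onz('top',330+t[0]/4.5,130+t[1]/4.5,33)
    d=P-B;g=B+f*d
    print(k,'grip',g.round(1),'len',np.linalg.norm(d).round(1),L,'ang of y from +Y deg',np.degrees(np.arctan2(-d[0],d[1])).round(1))
print('stud b',onz('top',330+355/4.5,130+503/4.5,26))
sc=[(136,145),(211,144),(134,251),(211,250),(133,359),(209,358),(131,469),(209,467)]
S=[onz('top',205+a/4.5,135+b/4.5,9)[:2].round(1) for a,b in sc]
print(S); print('mean',np.mean(S,0)); A=np.array(S)
print('dir',np.degrees(np.arctan2(*( (A[0]+A[1]-A[6]-A[7])[::-1]))))
for n,(u,v,z) in dict(stud=(173,71,26),rtop=(270,56,9),rbot=(266,531,9),ltop=(86,56,9),lbot=(77,531,9)).items(): print(n,onz('top',205+u/4.5,135+v/4.5,z).round(1))
# rail tops
for u,v,z in [(245,104,34),(243,500,34),(92,102,39),(90,502,39)]: print('rail',onz('top',205+u/4.5,135+v/4.5,z).round(1))
M=R.from_rotvec(r.state()['tcp_rot']).as_matrix(); print(M.round(3))
```

```text
mush grip [ 490.9 -169.5   33. ] len 142.6 144 ang of y from +Y deg 8.3
file grip [ 546.7 -161.6   33. ] len 215.1 215 ang of y from +Y deg 9.3
plain grip [ 599.6 -158.4   33. ] len 128.4 126 ang of y from +Y deg 9.0
chis grip [ 650.1 -145.7   33. ] len 140.6 144 ang of y from +Y deg 7.2
stud b [ 456.74795115 -164.85466233   26.        ]
[array([629.5, 217.8]), array([629.6, 180.1]), array([575.5, 217.7]), array([575.6, 179.3]), array([521.3, 217.1]), array([521.4, 179.5]), array([467., 217.]), array([467.6, 178.8])]
mean [548.4375 198.4125]
dir 0.3707841520088787
stud [663.  196.6  26. ]
rtop [674.8 150.8   9. ]
rbot [436.2 150.5   9. ]
ltop [675.8 244.    9. ]
lbot [437.1 242.8   9. ]
rail [643.8 159.5  34. ]
rail [450.2 158.2  34. ]
rail [644.3 233.5  39. ]
rail [449.8 230.   39. ]
[[ 0.277 -0.961 -0.   ]
 [-0.961 -0.277  0.001]
 [-0.001  0.    -1.   ]]
```

```bash
cat >> h.py <<'E'
def go(x,y,z,ang):
    s=r.state();M=R.from_rotvec(s['tcp_rot']).as_matrix()
    d=M.T@(np.array([x,y,z])-s['eef_pos'])/10
    a=np.degrees(np.arctan2(M[1,0],M[0,0]))
    print('t',round(s['t'],2),'pos',s['eef_pos'].round(1),'ang',a.round(2),'shift',d.round(2),'turn',round(-(ang-a),2),'F',s['contact_force'].round(1),'gap',round(s['finger_gap'],3))
E
python3 -c "
from h import *
go(491.3,-170.2,120,8.5)"
```

```text
t 0.15 pos [ 173.2 -600.3  247.8] ang -73.91 shift [-32.49 -42.49  12.81] turn -82.41 F [-1.   0.3 -0.1] gap 1.001
```

```bash
python3 -m creep '[[-1,-1,0,-2],[-3,-4,0,-7],[-5.5,-7,0.5,-14],[-8,-10.5,1,-21],[-10.5,-13.5,2,-28],[-13,-17,3,-35],[-15.5,-20,4,-42],[-18,-23.5,5,-49],[-20.5,-27,6,-56],[-23,-30,7,-63]]' 0 60; python3 -c "
from h import *
go(491.3,-170.2,120,8.5)"
```

```text
t: 0.98
eef_pos: [396.0, -298.7, 179.3]
tcp_rot: [3.128, -0.29, 0.001]
contact_force: [2.0, -0.3, -1.1]
finger_gap: 0.504
t 0.98 pos [ 396.  -298.7  179.3] ang -10.58 shift [  7.01 -14.39   5.93] turn -19.08 F [ 2.  -0.3 -1.1] gap 0.504
```

```bash
python3 -m creep '[[1.5,-3,1,-4],[3,-6,2,-9],[4.5,-9,3.5,-14],[6,-12,5,-17],[6.8,-14,5.8,-19],[7,-14.4,5.9,-19.1],[7,-14.4,5.9,-19.1],[7,-14.4,5.9,-19.1],[7,-14.4,5.9,-19.1],[7,-14.4,5.9,-19.1]]'; python3 -c "
from h import *
go(491.3,-170.2,33,8.5)
cv2.imwrite('pics/w1.png',r.read_camera('wrist')[:,:,::-1])"
```

```text
t: 1.82
eef_pos: [490.5, -173.5, 120.9]
tcp_rot: [3.133, 0.221, 0.0]
contact_force: [1.1, -0.3, 0.5]
finger_gap: 0.506
t 1.82 pos [ 490.5 -173.5  120.9] ang 8.06 shift [ 0.12 -0.32  8.79] turn -0.44 F [ 1.1 -0.3  0.5] gap 0.506
```

View pics/w1.png

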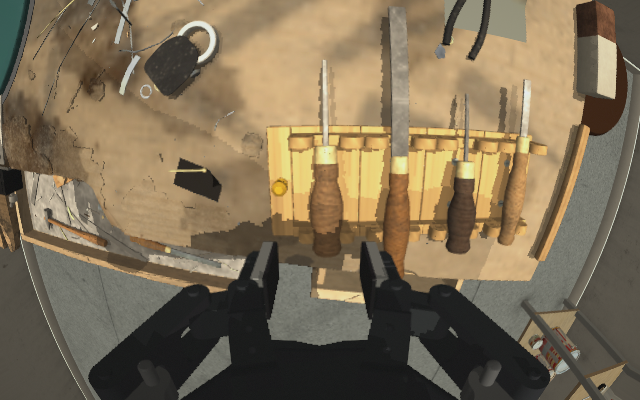

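Wrist view: mushroom graver nearest the stud (butt ~(328,252), tip (324,62)), then file, plain graver, chisel. Cross-check the positions from this view.

Run:
```python
from h import *
s=r.state();wp=r.camera_params('wrist')
T={'mush':((327,254),(324,61),40/144,144),'file':((400,275),(398,8),68/216,215),'plain':((459,252),(465,95),37/126,126),'chis':((507,243),(526,81),42/144,144)}
for k,(b,t,f,L) in T.items():
    B=wrist_onz(*b,33,s['eef_pos'],s['tcp_rot'],wp);P=wrist_onz(*t,33,s['eef_pos'],s['tcp_rot'],wp)
    d=P-B;print(k,(B+f*d).round(1),np.linalg.norm(d).round(1),L,np.degrees(np.arctan2(-d[0],d[1])).round(1))
```

```text
mush [ 496.1 -172.2   33. ] 143.5 144 9.3
file [ 553.  -160.5   33. ] 206.4 215 11.8
plain [ 604.8 -161.    33. ] 127.9 126 13.5
chis [ 654.4 -144.8   33. ] 139.7 144 9.8
```

```bash
python3 -m creep '[[0.1,-0.1,1,-0.4],[0.2,-0.2,2,-0.4],[0.3,-0.2,3,-0.4],[0.3,-0.2,4,-0.4],[0.3,-0.2,4.5,-0.4],[0.3,-0.2,4.5,-0.4],[0.3,-0.2,4.5,-0.4],[0.3,-0.2,4.5,-0.4],[0.3,-0.2,4.5,-0.4],[0.3,-0.2,4.5,-0.4]]'; python3 -c "
from h import *
go(493.5,-171,33,8.5)
cv2.imwrite('pics/w2.png',r.read_camera('wrist')[:,:,::-1])"
```

```text
t: 2.7
eef_pos: [493.8, -169.9, 75.9]
tcp_rot: [3.132, 0.235, 0.001]
contact_force: [-0.2, -0.0, -0.0]
finger_gap: 0.501
t 2.7 pos [ 493.8 -169.9   75.9] ang 8.58 shift [-0.05  0.1   4.29] turn 0.08 F [-0.2 -0.  -0. ] gap 0.501
```

View pics/w2.png

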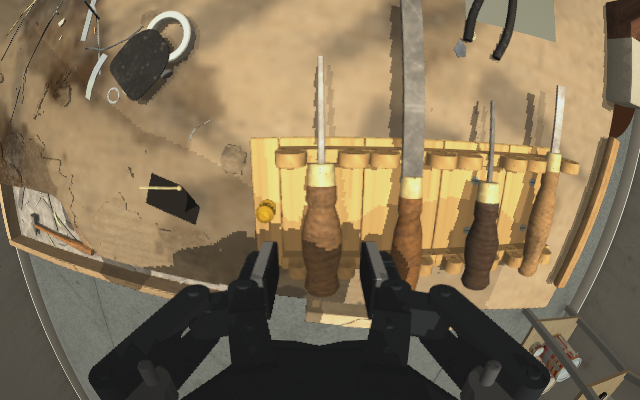

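Tool at column ~322, jaw centre ~319; the right finger clears the file (column ~397 edge). Descend and grip.

```bash
python3 -m creep '[[0,0,1,0],[0,0,2,0],[0,0,3,0],[0,0,3.8,0],[0,0,4.2,0],[0,0,4.2,0],[0,0,4.2,0],[0,0,4.2,0],[0,0,4.2,0],[0,0,4.2,0]]' && python3 -m creep '[[0,0,0,0],[0,0,0,0],[0,0,0,0],[0,0,0,0],[0,0,0,0],[0,0,0,0],[0,0,0,0],[0,0,0,0],[0,0,0,0],[0,0,0,0]]' 1 60;python3 -c "
from h import *
go(629.4,185.5,140,0.4)
cv2.imwrite('pics/w3.png',r.read_camera('wrist')[:,:,::-1])"
```

```text
t: 3.58
eef_pos: [493.4, -169.7, 33.2]
tcp_rot: [-3.133, -0.235, 0.001]
contact_force: [-3.0, 0.1, 8.8]
finger_gap: 0.502
t: 4.42
eef_pos: [495.0, -169.5, 33.6]
tcp_rot: [-3.133, -0.236, -0.004]
contact_force: [5.8, 1.7, 1.6]
finger_gap: 0.26
t 4.42 pos [ 495.  -169.5   33.6] ang 8.63 shift [ 18.64 -33.08 -10.6 ] turn 8.23 F [5.8 1.7 1.6] gap 0.26
```

View pics/w3.png

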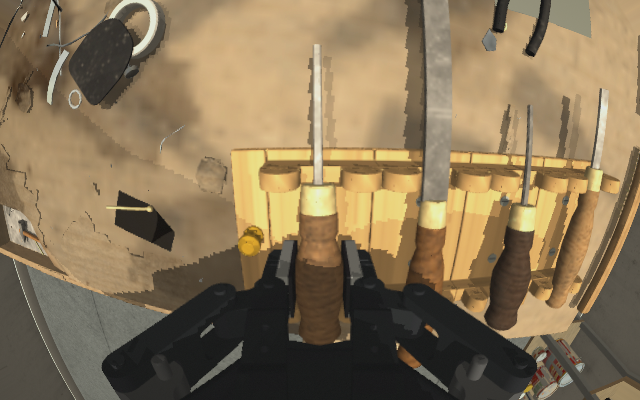

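```bash
python3 -m creep '[[0,0,-0.5,0],[0,0,-1.5,0],[0,0,-3,0],[0,0,-5,0],[0,0,-7,0],[0.5,-1,-9,0],[1.5,-3,-10,0],[3,-5.5,-10.6,1],[4.5,-8.5,-10.6,2],[6.5,-11.5,-10.6,3]]'; python3 -m creep '[[1.8,-3.2,0,1],[3.6,-6.4,0,2],[5.4,-9.6,0,3],[7.2,-12.8,0,4],[9,-16,0,5],[10.5,-18.7,0,5.2],[11.5,-20.5,0,5.2],[12,-21.3,0,5.2],[12.1,-21.5,0,5.2],[12.1,-21.5,0,5.2]]'; python3 -c "
from h import *
cv2.imwrite('pics/w4.png',r.read_camera('wrist')[:,:,::-1])
go(629.4,185.5,140,0.4)
cv2.imwrite('pics/t4.png',r.read_camera('top')[:,:,::-1])
"
```

```text
t: 5.3
eef_pos: [540.5, -45.7, 140.5]
tcp_rot: [3.137, 0.149, 0.0]
contact_force: [1.2, 0.3, -0.1]
finger_gap: 0.266
t: 6.13
eef_pos: [639.9, 179.0, 139.5]
tcp_rot: [3.141, 0.011, -0.001]
contact_force: [-0.7, -0.4, -0.7]
finger_gap: 0.261
t 6.18 pos [640.  178.  139.5] ang 0.34 shift [-1.05 -0.75 -0.05] turn -0.06 F [-0.1  0.  -0.4] gap 0.262
```

View pics/w4.png

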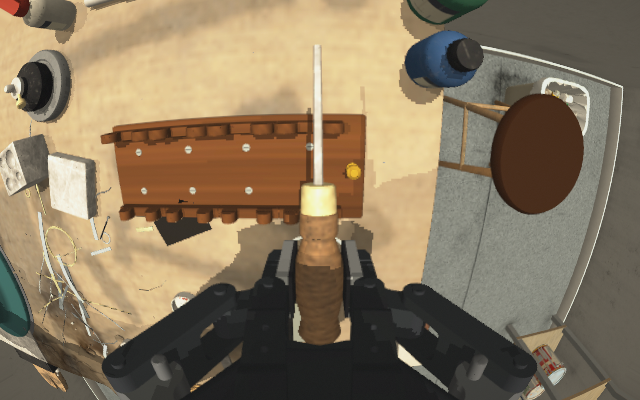

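Run:
```python
from h import *
s=r.state();wp=r.camera_params('wrist');p=np.array([639.95,178.5,139.5]);q=s['tcp_rot']
for u,v in [(139,152),(188,150),(246,147.5),(310,146),(144,191),(192.5,190),(248.5,190)]: print(wrist_onz(u,v,10,p,q,wp).round(1)[:2])
print('stud',wrist_onz(353.5,172,26,p,q,wp).round(1))
print('sole right',wrist_onz(363,217,9,p,q,wp).round(1),wrist_onz(365,115,9,p,q,wp).round(1))
for u,v,z in [(335,212,34),(264,213,34),(335,126,39)]: print('rail',wrist_onz(u,v,z,p,q,wp).round(1))
```

```text
[470.8 215.2]
[524. 215.]
[578.  215.8]
[632.3 216.7]
[470.6 176.8]
[524.5 177.9]
[578.2 178.1]
stud [667.5 198.7  26. ]
sole right [679.8 153.1   9. ] [677.5 243.3   9. ]
rail [653.  167.6  34. ]
rail [595.6 166.2  34. ]
rail [651.3 236.5  39. ]
```

```bash
python3 -m creep '[[-0.3,-0.3,0,0],[-0.7,-0.7,0,0],[-0.8,-0.8,1,0],[-0.8,-0.8,2.5,0],[-0.8,-0.8,4,0],[-0.8,-0.8,5,0],[-0.8,-0.8,5.5,0],[-0.8,-0.8,5.5,0],[-0.8,-0.8,5.5,0],[-0.8,-0.8,5.5,0]]'; python3 -c "
from h import *
cv2.imwrite('pics/w5.png',r.read_camera('wrist')[:,:,::-1])
go(632.3,186,34.2,0.4)
"
```

```text
t: 7.07
eef_pos: [632.5, 187.5, 84.9]
tcp_rot: [-3.141, -0.011, -0.001]
contact_force: [-0.2, 0.2, -0.5]
finger_gap: 0.262
t 7.12 pos [632.5 187.4  85.1] ang 0.38 shift [-0.03  0.15  5.09] turn -0.02 F [ 1.2 -0.2  0.1] gap 0.261
```

View pics/w5.png

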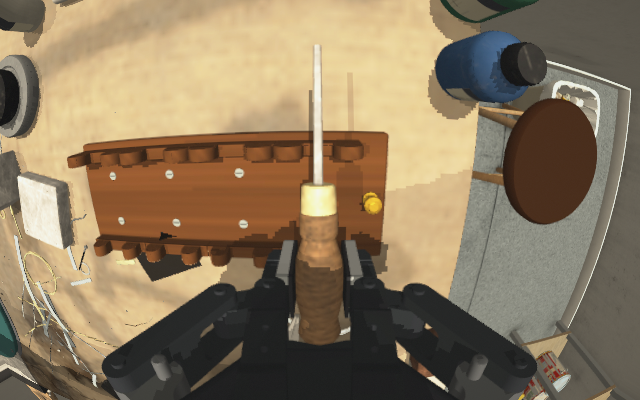

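The blade (column 318) sits centred between the teeth at 290 and 347. Lower.

```bash
python3 -m creep '[[0,0.1,1,0],[0,0.1,2,0],[0,0.1,3,0],[0,0.1,3.8,0],[0,0.1,4.4,0],[0,0.1,4.8,0],[0,0.1,5.1,0],[0,0.1,5.1,0],[0,0.1,5.1,0],[0,0.1,5.1,0]]'; python3 -c "
from h import *
cv2.imwrite('pics/w6.png',r.read_camera('wrist')[:,:,::-1])
go(632.3,186,33.5,0.4)
"
```

```text
t: 7.95
eef_pos: [632.0, 186.4, 33.6]
tcp_rot: [-3.142, -0.011, 0.0]
contact_force: [-3.4, 0.4, 2.1]
finger_gap: 0.26
t 8.0 pos [632.  186.5  33.6] ang 0.39 shift [0.03 0.05 0.01] turn -0.01 F [-3.3  0.5  2.7] gap 0.261
```

View pics/w6.png

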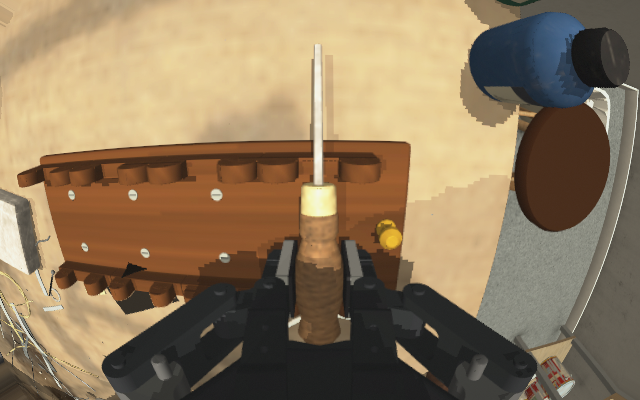

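```bash
python3 -m creep '[[0,0,0,0],[0,0,0,0],[0,0,0,0],[0,0,0,0],[0,0,-1,0],[0,0,-3,0],[0,0,-5,0],[0,0,-7,0],[0,0,-9,0],[0,0,-10,0]]' 0 60; python3 -c "
from h import *
cv2.imwrite('pics/w7.png',r.read_camera('wrist')[:,:,::-1])
go(549.5,-162,100,8.5)
"
```

```text
t: 8.83
eef_pos: [633.0, 186.7, 136.8]
tcp_rot: [-3.141, -0.011, -0.005]
contact_force: [-0.6, 0.4, 0.4]
finger_gap: 0.497
t 8.88 pos [633.4 186.9 137.6] ang 0.39 shift [-8.64 34.83  3.68] turn -8.11 F [0.8 0.7 2.6] gap 0.499
```

View pics/w7.png

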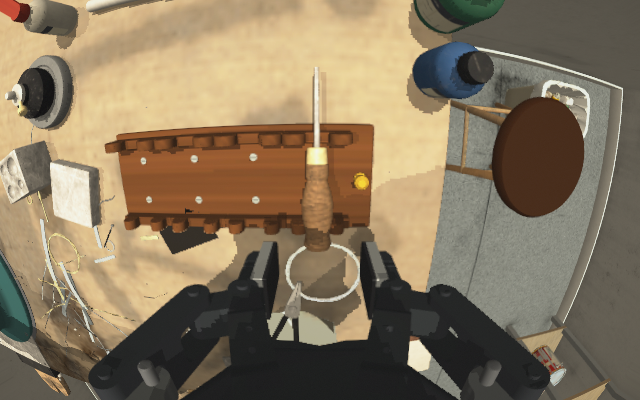

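Mushroom graver lies seated in the first place (tip (316,68), butt (317,250)). Next, the file.

```bash
python3 -m creep '[[-0.5,2,0,-0.5],[-1.2,5,0,-1],[-2.2,9,0,-2],[-3.2,13,0,-3],[-4.2,17,0,-4],[-5.2,21,0,-5],[-6.2,25,0,-6],[-7.2,29,0,-7],[-8,32,0,-8],[-8.4,34,0,-8.1]]'; python3 -m creep '[[-0.1,0.7,0.5,0],[-0.2,0.8,1.5,0],[-0.2,0.8,3,0],[-0.2,0.8,4.5,0],[-0.2,0.8,5.5,0],[-0.2,0.8,6,0],[-0.2,0.8,6,0],[-0.2,0.8,6,0],[-0.2,0.8,6,0],[-0.2,0.8,6,0]]'; python3 -c "
from h import *
cv2.imwrite('pics/w8.png',r.read_camera('wrist')[:,:,::-1])
go(549.5,-162,33,8.5)
"
```

```text
t: 9.72
eef_pos: [548.8, -158.2, 133.0]
tcp_rot: [3.132, 0.229, -0.002]
contact_force: [-0.1, 0.0, 0.6]
finger_gap: 0.501
t: 10.55
eef_pos: [550.1, -162.4, 74.2]
tcp_rot: [3.133, 0.233, 0.001]
contact_force: [0.4, -0.1, 0.8]
finger_gap: 0.502
t 10.6 pos [ 550.  -162.5   74.1] ang 8.49 shift [-0.05 -0.06  4.11] turn -0.01 F [ 0.4 -0.6  0.9] gap 0.496
```

View pics/w8.png

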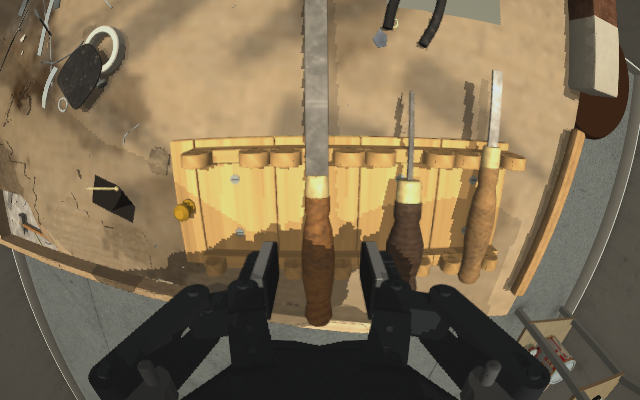

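File centred in the jaws (column 318 between 268 and 370). Descend, grip, lift.

```bash
python3 -m creep '[[0,0,1,0],[0,0,2,0],[0,0,3,0],[0,0,3.7,0],[0,0,4.1,0],[0,0,4.1,0],[0,0,4.1,0],[0,0,4.1,0],[0,0,4.1,0],[0,0,4.1,0]]' && python3 -m creep '[[0,0,0,0],[0,0,0,0],[0,0,0,0],[0,0,0,0],[0,0,0,0],[0,0,0,0],[0,0,0,0],[0,0,0,0],[0,0,0,0],[0,0,0,0]]' 1 60;python3 -c "
from h import *
go(578,186,140,0.4)
cv2.imwrite('pics/w9.png',r.read_camera('wrist')[:,:,::-1])"
```

```text
t: 11.43
eef_pos: [549.9, -162.5, 32.9]
tcp_rot: [3.133, 0.232, 0.001]
contact_force: [0.3, 0.0, -0.0]
finger_gap: 0.496
t: 12.27
eef_pos: [549.6, -162.6, 32.6]
tcp_rot: [3.133, 0.232, -0.0]
contact_force: [-3.6, -0.2, 5.7]
finger_gap: 0.194
t 12.27 pos [ 549.6 -162.6   32.6] ang 8.48 shift [  7.95 -34.06 -10.75] turn 8.08 F [-3.6 -0.2  5.7] gap 0.194
```

View pics/w9.png

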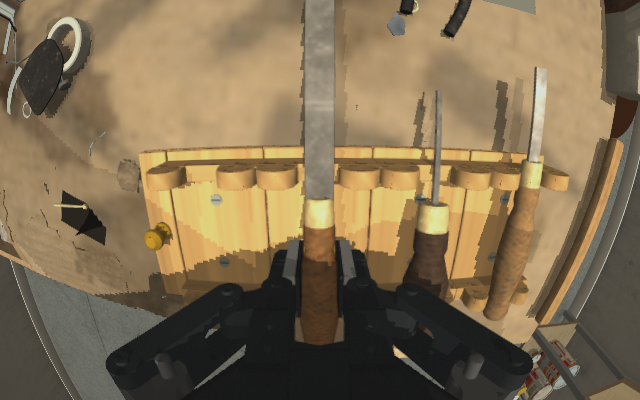

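```bash
python3 -m creep '[[0,0,-0.5,0],[0,0,-1.5,0],[0,0,-3,0],[0,0,-5,0],[0,0,-7,0],[0.3,-1,-9,0],[0.7,-3,-10.5,0],[1.3,-5.5,-10.7,1],[2,-8.5,-10.7,2],[2.8,-11.5,-10.7,3]]'; python3 -m creep '[[0.6,-3,0,1],[1.2,-6,0,2],[1.8,-9,0,3],[2.4,-12.2,0,4],[3,-15.5,0,5],[3.5,-18.5,0,5.1],[3.8,-21,0,5.1],[4,-22,0,5.1],[4,-22.4,0,5.1],[4,-22.4,0,5.1]]'
python3 - <<'E'
from h import *
cv2.imwrite('pics/w10.png',r.read_camera('wrist')[:,:,::-1])
go(578,186,80,0.4)
wp=r.camera_params('wrist');p=np.array([0,0,0.])
for n,u,v in [('mush',318,184),('file',319,199)]: print(n,wrist_onz(u,v,0,p,np.array([np.pi,0,0]),wp))
E
```

```text
t: 13.15
eef_pos: [560.5, -43.7, 140.8]
tcp_rot: [3.138, 0.148, 0.002]
contact_force: [0.9, -0.3, -0.6]
finger_gap: 0.198
t: 13.98
eef_pos: [578.7, 182.6, 139.9]
tcp_rot: [-3.141, -0.012, -0.0]
contact_force: [0.6, -0.1, 0.0]
finger_gap: 0.193
t 14.03 pos [578.9 181.4 139.8] ang 0.37 shift [-0.09 -0.47  5.98] turn -0.03 F [ 1.1 -1.3 -0.9] gap 0.192
mush [-0.22193392 43.09670655  0.        ]
file [ 2.09402370e-01  3.64110951e+01 -1.42108547e-14]
```

View pics/w10.png

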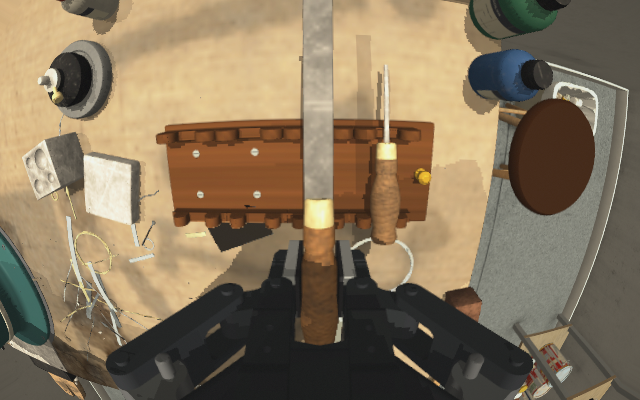

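```bash
python3 -m creep '[[-0.1,-0.3,0.5,0],[-0.1,-0.4,2,0],[-0.1,-0.4,3.5,0],[-0.1,-0.4,5,0],[-0.1,-0.4,6,0],[-0.1,-0.4,6.5,0],[-0.1,-0.4,6.7,0],[-0.1,-0.4,6.7,0],[-0.1,-0.4,6.7,0],[-0.1,-0.4,6.7,0]]'
python3 - <<'E'
from h import *
cv2.imwrite('pics/w11.png',r.read_camera('wrist')[:,:,::-1])
go(578,186,33.3,0.4)
wp=r.camera_params('wrist');p=np.array([0,0,0.])
for n,u,v in [('mush tip',318,45)]: print(n,wrist_onz(u,v,0,p,np.array([np.pi,0,0]),wp))
E
```

```text
t: 14.87
eef_pos: [578.1, 186.3, 73.2]
tcp_rot: [-3.141, -0.011, -0.001]
contact_force: [-0.5, -0.4, -0.8]
finger_gap: 0.193
t 14.92 pos [578.1 186.3  73.2] ang 0.38 shift [-0.01  0.03  3.99] turn -0.02 F [-0.9  0.2 -0.4] gap 0.193
mush tip [ -0.27644921 100.5569189    0.        ]
```

View pics/w11.png

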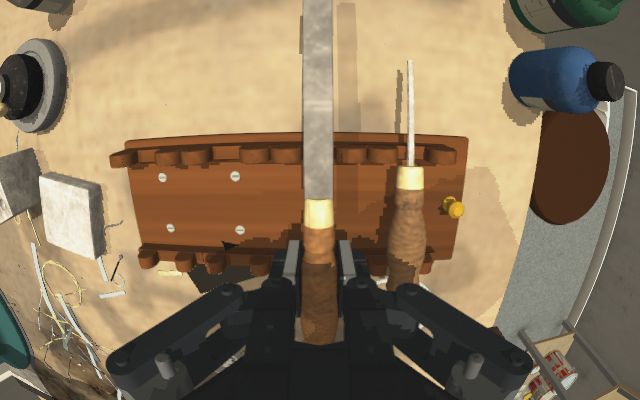

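Blade (303–333) is centred on the slot between the teeth (edges ~302 and ~336). Lower.

```bash
python3 -m creep '[[0,0,0.8,0],[0,0,1.6,0],[0,0,2.4,0],[0,0,3,0],[0,0,3.5,0],[0,0,3.8,0],[0,0,4,0],[0,0,4,0],[0,0,4,0],[0,0,4,0]]'
python3 - <<'E'
from h import *
cv2.imwrite('pics/w12.png',r.read_camera('wrist')[:,:,::-1])
go(578,186,33.3,0.4)
E
```

```text
t: 15.75
eef_pos: [577.9, 186.3, 32.6]
tcp_rot: [-3.141, -0.011, -0.0]
contact_force: [1.4, -0.8, -1.0]
finger_gap: 0.197
t 15.8 pos [577.9 186.3  32.6] ang 0.39 shift [ 0.01  0.03 -0.07] turn -0.01 F [ 2.3 -0.6 -0.4] gap 0.189
```

View pics/w12.png

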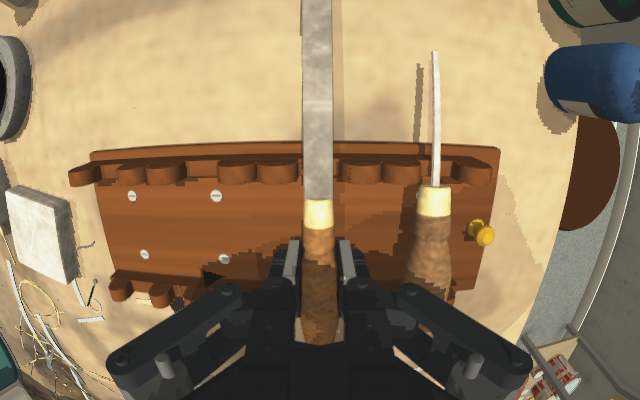

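```bash
python3 -m creep '[[0,0,0,0],[0,0,0,0],[0,0,0,0],[0,0,0,0],[0,0,-1,0],[0,0,-3,0],[0,0,-5,0],[0,0,-7,0],[0,0,-9,0],[0,0,-10,0]]' 0 60; python3 -c "
from h import *
cv2.imwrite('pics/w13.png',r.read_camera('wrist')[:,:,::-1])
go(603,-158,100,8.5)
"
```

```text
t: 16.63
eef_pos: [578.5, 186.6, 135.5]
tcp_rot: [-3.141, -0.011, -0.004]
contact_force: [0.1, 0.3, 0.3]
finger_gap: 0.499
t 16.68 pos [578.9 186.7 136.3] ang 0.39 shift [ 2.16 34.49  3.6 ] turn -8.11 F [ 0.9 -0.3  1.8] gap 0.498
```

View pics/w13.png

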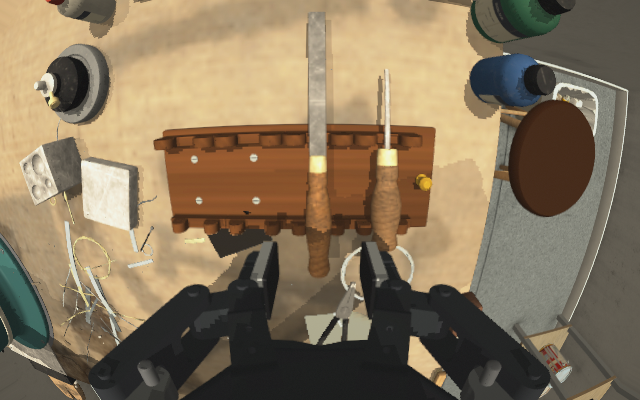

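File seated in the second place. Next, the plain graver.

```bash
python3 -m creep '[[0.1,2,0,-0.5],[0.3,5,0,-1],[0.5,9,0,-2],[0.8,13,0,-3],[1,17,0,-4],[1.3,21,0,-5],[1.5,25,0,-6],[1.8,29,0,-7],[2,32,0,-8],[2.1,33.6,0,-8.1]]'; python3 -m creep '[[0,0.7,0.5,0],[0,0.8,1.5,0],[0,0.8,3,0],[0,0.8,4.5,0],[0,0.8,5.5,0],[0,0.8,6,0],[0,0.8,6,0],[0,0.8,6,0],[0,0.8,6,0],[0,0.8,6,0]]'; python3 -c "
from h import *
cv2.imwrite('pics/w14.png',r.read_camera('wrist')[:,:,::-1])
go(603,-158,33,8.5)
"
```

```text
t: 17.52
eef_pos: [600.4, -154.6, 131.9]
tcp_rot: [3.132, 0.227, -0.002]
contact_force: [0.7, -0.5, -0.3]
finger_gap: 0.497
t: 18.35
eef_pos: [602.6, -157.5, 73.2]
tcp_rot: [3.133, 0.233, 0.002]
contact_force: [0.6, -0.1, 0.6]
finger_gap: 0.499
t 18.4 pos [ 602.5 -157.6   73.2] ang 8.49 shift [0.04 0.05 4.02] turn -0.01 F [ 0.4 -0.2  0.5] gap 0.5
```

View pics/w14.png

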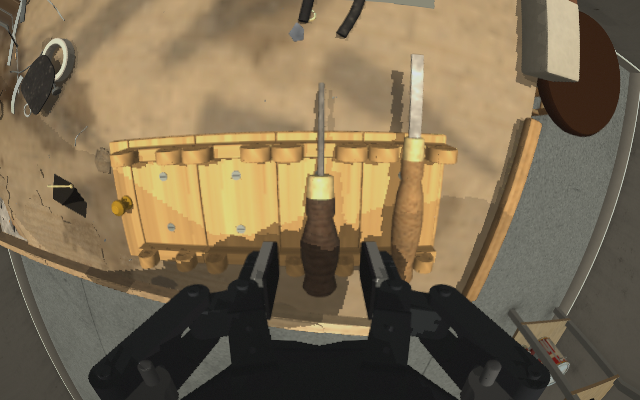

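Plain graver centred (column 320). Descend and grip.

```bash
python3 -m creep '[[0,0,1,0],[0,0,2,0],[0,0,3,0],[0,0,3.7,0],[0,0,4,0],[0,0,4,0],[0,0,4,0],[0,0,4,0],[0,0,4,0],[0,0,4,0]]' && python3 -m creep '[[0,0,0,0],[0,0,0,0],[0,0,0,0],[0,0,0,0],[0,0,0,0],[0,0,0,0],[0,0,0,0],[0,0,0,0],[0,0,0,0],[0,0,0,0]]' 1 60;python3 -c "
from h import *
go(524.2,185.5,140,0.4)
cv2.imwrite('pics/w15.png',r.read_camera('wrist')[:,:,::-1])"
```

```text
t: 19.23
eef_pos: [602.4, -157.7, 32.9]
tcp_rot: [3.133, 0.232, 0.001]
contact_force: [0.1, -0.3, -0.0]
finger_gap: 0.502
t: 20.07
eef_pos: [602.5, -157.4, 32.6]
tcp_rot: [-3.133, -0.233, -0.001]
contact_force: [4.7, 2.5, 4.1]
finger_gap: 0.253
t 20.07 pos [ 602.5 -157.4   32.6] ang 8.5 shift [ -2.67 -35.07 -10.73] turn 8.1 F [4.7 2.5 4.1] gap 0.253
```

View pics/w15.png

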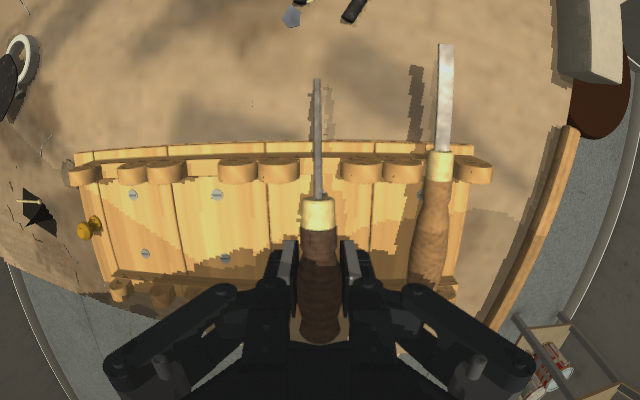

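```bash
python3 -m creep '[[0,0,-0.5,0],[0,0,-1.5,0],[0,0,-3,0],[0,0,-5,0],[0,0,-7,0],[-0.1,-1,-9,0],[-0.3,-3,-10.5,0],[-0.5,-5.5,-10.7,1],[-0.7,-8.5,-10.7,2],[-1,-11.5,-10.7,3]]'; python3 -m creep '[[-0.4,-3,0,1],[-0.8,-6,0,2],[-1.2,-9,0,3],[-1.6,-12.2,0,4],[-2,-15.5,0,5],[-2.4,-18.5,0,5.1],[-2.7,-21,0,5.1],[-2.9,-22.8,0,5.1],[-2.9,-23.4,0,5.1],[-2.9,-23.4,0,5.1]]'
python3 - <<'E'
from h import *
cv2.imwrite('pics/w16.png',r.read_camera('wrist')[:,:,::-1])
go(524.2,185.5,73,0.4)
wp=r.camera_params('wrist');p=np.array([0,0,0.])
print('tip',wrist_onz(317,80,0,p,np.array([np.pi,0,0]),wp))
E
```

```text
t: 20.95
eef_pos: [575.1, -44.8, 141.2]
tcp_rot: [3.137, 0.147, 0.002]
contact_force: [0.6, 0.5, -0.4]
finger_gap: 0.247
t: 21.78
eef_pos: [523.8, 186.2, 140.5]
tcp_rot: [-3.141, -0.014, -0.001]
contact_force: [0.5, 0.4, -0.0]
finger_gap: 0.247
t 21.83 pos [524.2 184.6 140.2] ang 0.42 shift [-0.   -0.09  6.72] turn 0.02 F [-0.6 -1.1 -1.1] gap 0.248
tip [-0.65484734 86.19530978  0.        ]
```

View pics/w16.png

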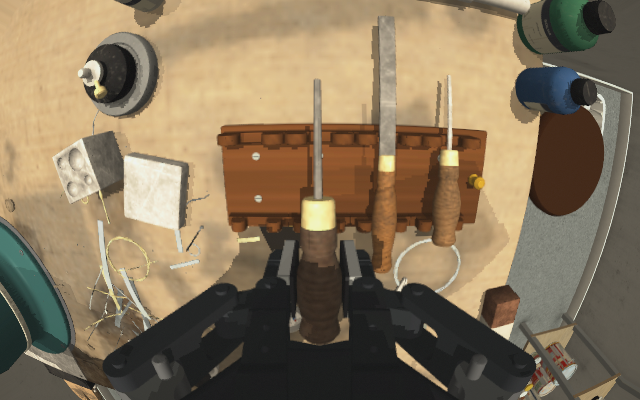

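Offset along the tool is only ~3 mm; blade (317) lies over place 3's screw. Lower in two steps.

```bash
python3 -m creep '[[0,-0.1,0.5,0],[0,-0.2,2,0],[0,-0.2,3.5,0],[0,-0.2,5,0],[0,-0.2,6,0],[0,-0.2,6.5,0],[0,-0.2,6.7,0],[0,-0.2,6.7,0],[0,-0.2,6.7,0],[0,-0.2,6.7,0]]'
python3 - <<'E'
from h import *
cv2.imwrite('pics/w17.png',r.read_camera('wrist')[:,:,::-1])
go(524.2,186.5,33.0,0.4)
E
```

```text
t: 22.67
eef_pos: [524.5, 187.0, 73.2]
tcp_rot: [-3.141, -0.011, -0.001]
contact_force: [-0.5, 0.9, 0.1]
finger_gap: 0.25
t 22.72 pos [524.4 186.9  73.1] ang 0.38 shift [-0.03  0.04  4.01] turn -0.02 F [-0.1 -0.   0.1] gap 0.247
```

View pics/w17.png

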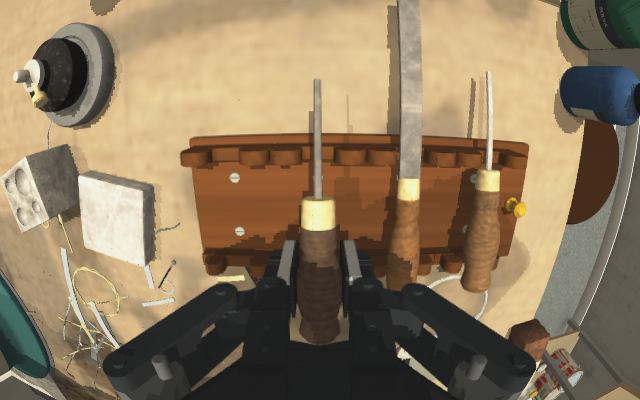

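Slot edges ~302/335, blade at 318: centred. Lower.

```bash
python3 -m creep '[[0,0,0.8,0],[0,0,1.6,0],[0,0,2.4,0],[0,0,3,0],[0,0,3.5,0],[0,0,3.8,0],[0,0,4,0],[0,0,4,0],[0,0,4,0],[0,0,4,0]]'; python3 -m creep '[[0,0,0,0],[0,0,0,0],[0,0,0,0],[0,0,0,0],[0,0,-1,0],[0,0,-3,0],[0,0,-5,0],[0,0,-7,0],[0,0,-9,0],[0,0,-10,0]]' 0 60; python3 -c "
from h import *
cv2.imwrite('pics/w18.png',r.read_camera('wrist')[:,:,::-1])
go(656,-147.5,100,8.5)
"
```

```text
t: 23.55
eef_pos: [523.8, 187.0, 32.5]
tcp_rot: [-3.141, -0.011, 0.001]
contact_force: [-3.1, 0.7, -0.4]
finger_gap: 0.244
t: 24.38
eef_pos: [524.8, 187.3, 135.4]
tcp_rot: [-3.141, -0.011, -0.004]
contact_force: [-0.2, 0.1, 1.1]
finger_gap: 0.496
t 24.43 pos [525.3 187.4 136.2] ang 0.39 shift [12.83 33.58  3.63] turn -8.11 F [1.6 0.4 3.3] gap 0.5
```

View pics/w18.png

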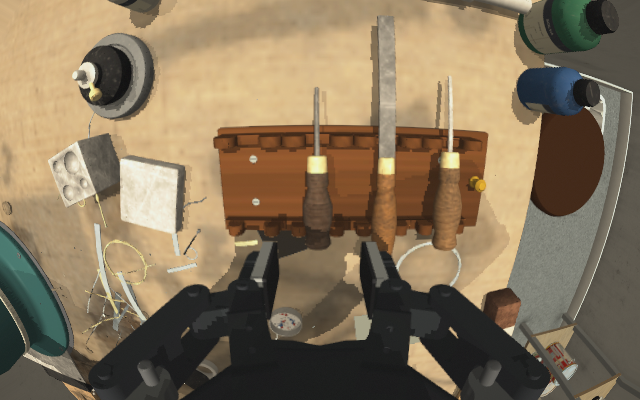

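Three in place. Now the chisel.

```bash
python3 -m creep '[[0.6,2,0,-0.5],[1.6,5,0,-1],[3,8.5,0,-2],[4.6,12.2,0,-3],[6.1,16,0,-4],[7.6,20,0,-5],[9.1,24,0,-6],[10.6,28,0,-7],[12,31.5,0,-8],[12.6,33,0,-8.1]]'; python3 -m creep '[[0.2,0.5,0.5,0],[0.2,0.6,1.5,0],[0.2,0.6,3,0],[0.2,0.6,4.5,0],[0.2,0.6,5.5,0],[0.2,0.6,6,0],[0.2,0.6,6,0],[0.2,0.6,6,0],[0.2,0.6,6,0],[0.2,0.6,6,0]]'; python3 -c "
from h import *
cv2.imwrite('pics/w19.png',r.read_camera('wrist')[:,:,::-1])
go(656,-147.5,33,8.5)
"
```

```text
t: 25.27
eef_pos: [652.8, -149.2, 131.6]
tcp_rot: [3.131, 0.225, -0.001]
contact_force: [0.0, -0.1, 0.6]
finger_gap: 0.5
t: 26.1
eef_pos: [655.6, -147.9, 73.2]
tcp_rot: [3.133, 0.233, 0.002]
contact_force: [0.7, -0.2, -0.6]
finger_gap: 0.498
t 26.15 pos [ 655.5 -148.    73.2] ang 8.49 shift [ 0.05 -0.04  4.02] turn -0.01 F [ 0.   1.  -0.5] gap 0.497
```

View pics/w19.png

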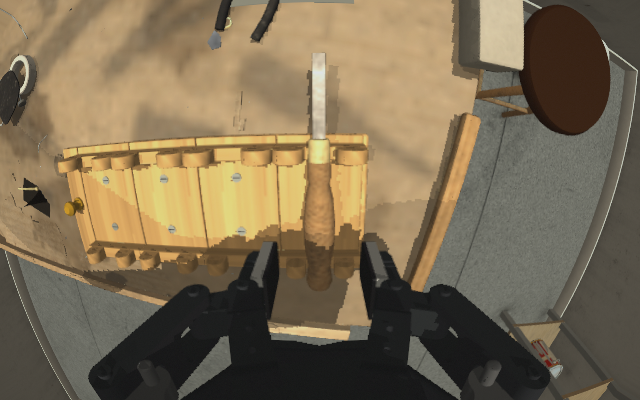

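```bash
python3 -m creep '[[0,0,1,0],[0,0,2,0],[0,0,3,0],[0,0,3.7,0],[0,0,4,0],[0,0,4,0],[0,0,4,0],[0,0,4,0],[0,0,4,0],[0,0,4,0]]' && python3 -m creep '[[0,0,0,0],[0,0,0,0],[0,0,0,0],[0,0,0,0],[0,0,0,0],[0,0,0,0],[0,0,0,0],[0,0,0,0],[0,0,0,0],[0,0,0,0]]' 1 60;python3 -c "
from h import *
go(470.6,185.5,140,0.4)
cv2.imwrite('pics/w20.png',r.read_camera('wrist')[:,:,::-1])"
```

```text
t: 26.98
eef_pos: [655.4, -148.0, 32.9]
tcp_rot: [3.133, 0.232, 0.001]
contact_force: [0.1, -0.5, 0.1]
finger_gap: 0.5
t: 27.82
eef_pos: [655.5, -147.9, 32.8]
tcp_rot: [3.133, 0.233, 0.001]
contact_force: [2.0, 0.2, 5.5]
finger_gap: 0.195
t 27.82 pos [ 655.5 -147.9   32.8] ang 8.49 shift [-13.36 -35.71 -10.74] turn 8.09 F [2.  0.2 5.5] gap 0.195
```

View pics/w20.png

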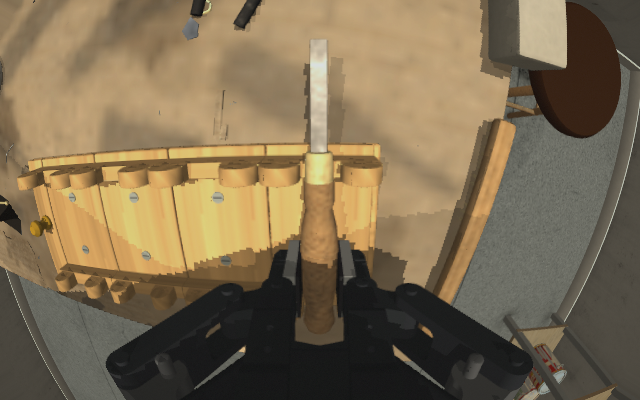

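```bash
python3 -m creep '[[0,0,-0.5,0],[0,0,-1.5,0],[0,0,-3,0],[0,0,-5,0],[0,0,-7,0],[-0.3,-1,-9,0],[-1,-3,-10.5,0],[-2,-5.5,-10.7,1],[-3.2,-8.5,-10.7,2],[-4.3,-11.5,-10.7,3]]'; python3 -c "
from h import *
go(470.6,185.5,140,0.4)
wp=r.camera_params('wrist');p=np.array([0,0,0.])
print('tip',wrist_onz(318,40,0,p,np.array([np.pi,0,0]),wp))"
```

```text
t: 28.7
eef_pos: [594.9, -39.9, 141.1]
tcp_rot: [3.138, 0.148, 0.002]
contact_force: [1.2, 0.8, -1.5]
finger_gap: 0.196
t 28.7 pos [594.9 -39.9 141.1] ang 5.39 shift [-10.25 -23.6    0.08] turn 4.99 F [ 1.2  0.8 -1.5] gap 0.196
tip [ -0.34046755 102.63751831   0.        ]
```

```bash
python3 -m creep '[[-1.2,-3,0,1],[-2.5,-6,0,2],[-3.9,-9,0,3],[-5.3,-12.2,0,4],[-6.7,-15.5,0,5],[-8,-18.5,0,5.1],[-9.2,-21,0,5.1],[-9.9,-22.8,0,5.1],[-10,-23.1,0,5.1],[-10,-23.1,0,5.1]]'
python3 - <<'E'
from h import *
cv2.imwrite('pics/w21.png',r.read_camera('wrist')[:,:,::-1])
go(470.6,185.5,73,0.4)
E
```

```text
t: 29.53
eef_pos: [473.6, 181.0, 140.6]
tcp_rot: [-3.142, -0.014, -0.001]
contact_force: [1.4, 0.1, -0.3]
finger_gap: 0.194
t 29.58 pos [474.2 179.8 140.4] ang 0.43 shift [-0.36 -0.57  6.74] turn 0.03 F [ 0.4 -0.4 -0.9] gap 0.193
```

View pics/w21.png

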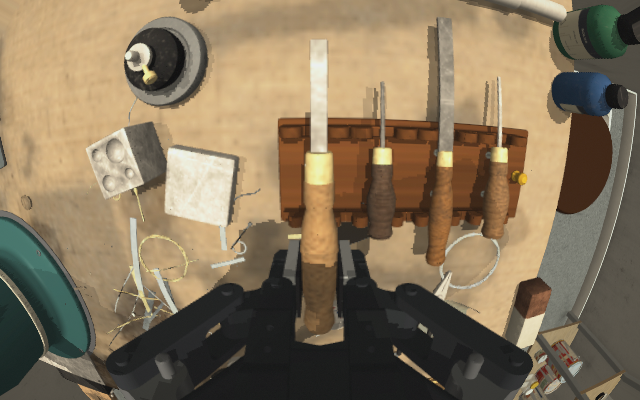

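```bash
python3 -m creep '[[-0.2,-0.2,0.5,0],[-0.4,-0.5,2,0],[-0.4,-0.6,3.5,0],[-0.4,-0.6,5,0],[-0.4,-0.6,6,0],[-0.4,-0.6,6.5,0],[-0.4,-0.6,6.7,0],[-0.4,-0.6,6.7,0],[-0.4,-0.6,6.7,0],[-0.4,-0.6,6.7,0]]'
python3 - <<'E'
from h import *
cv2.imwrite('pics/w22.png',r.read_camera('wrist')[:,:,::-1])
go(470.6,185.5,33.0,0.4)
E
```

```text
t: 30.42
eef_pos: [470.4, 185.9, 73.1]
tcp_rot: [-3.141, -0.01, -0.001]
contact_force: [-0.3, -0.1, -0.4]
finger_gap: 0.191
t 30.47 pos [470.3 185.9  73.1] ang 0.38 shift [0.02 0.04 4.01] turn -0.02 F [ 0.1 -0.5 -1.2] gap 0.193
```

View pics/w22.png

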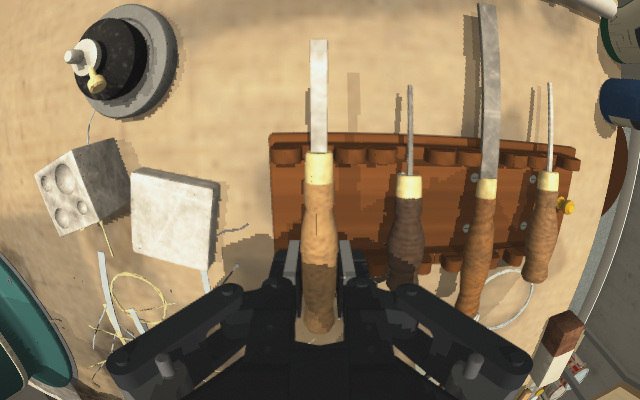

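```bash
python3 -m creep '[[0,0,0.8,0],[0,0,1.6,0],[0,0,2.4,0],[0,0,3,0],[0,0,3.5,0],[0,0,3.8,0],[0,0,4,0],[0,0,4,0],[0,0,4,0],[0,0,4,0]]'; python3 -m creep '[[0,0,0,0],[0,0,0,0],[0,0,0,0],[0,0,0,0],[0,0,-1,0],[0,0,-3,0],[0,0,-5,0],[0,0,-7,0],[0,0,-9,0],[0,0,-10,0]]' 0 60;  python3 -m creep '[[0,1,-1,0],[0,3,-2,0],[0,6,-3,0],[0,9,-4,0],[0,12,-5,0],[0,15,-5,0],[0,17,-5,0],[0,18,-5,0],[0,18,-5,0],[0,18,-5,0]]'
python3 - <<'E'
from h import *
go(470,0,180,0.4)
w=r.read_camera('wrist')[:,:,::-1]
t=r.read_camera('top')[:,:,::-1];s=r.read_camera('scene')[:,:,::-1]
cv2.imwrite('pics/w23.png',w)
cv2.imwrite('pics/t23.png',cv2.resize(t[120:270,170:310],None,fx=4,fy=4,interpolation=2))
cv2.imwrite('pics/s23.png',cv2.resize(s[170:320,150:320],None,fx=4,fy=4,interpolation=2))
E
```

```text
t: 31.3
eef_pos: [469.8, 185.9, 32.7]
tcp_rot: [3.141, 0.011, -0.0]
contact_force: [-4.0, -0.8, 6.2]
finger_gap: 0.193
t: 32.13
eef_pos: [470.6, 186.2, 135.2]
tcp_rot: [-3.141, -0.011, -0.004]
contact_force: [0.3, 0.1, 0.4]
finger_gap: 0.499
t: 32.97
eef_pos: [471.2, 6.3, 182.5]
tcp_rot: [-3.141, -0.01, 0.0]
contact_force: [-0.7, 0.2, 0.4]
finger_gap: 0.497
t 32.97 pos [471.2   6.3 182.5] ang 0.37 shift [-0.12  0.63  0.25] turn -0.03 F [-0.7  0.2  0.4] gap 0.497
```

View pics/t23.png

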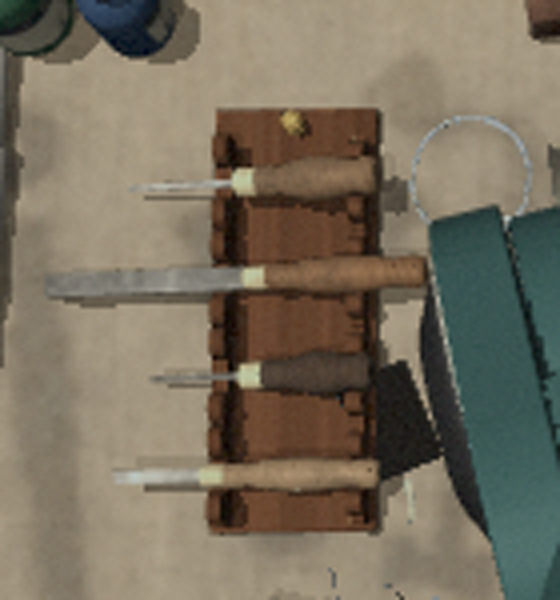

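View pics/s23.png

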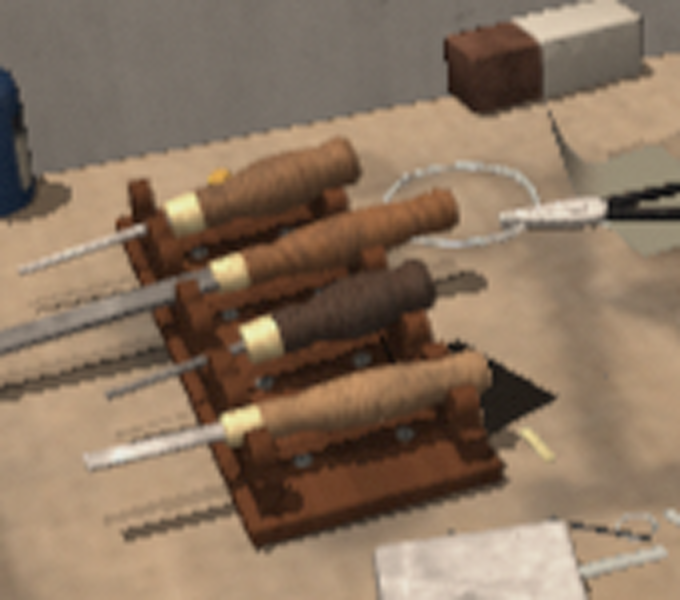

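Run:
```python
from h import *
T={'mush':((376,173),(132,188),40/144,144),'file':((428,270),(45,286),68/216,215),'plain':((372,370),(150,379),37/126,126),'chis':((379,474),(113,477),42/144,144)}
for k,(b,t,f,L) in T.items():
    B=onz('top',170+b[0]/4,120+b[1]/4,33);P=onz('top',170+t[0]/4,120+t[1]/4,33);d=P-B
    g=B+f*d;print(k,'rack xy',(g[:2]-[548.4,185]).round(1),np.linalg.norm(d).round(1),L,np.degrees(np.arctan2(-d[0],d[1])).round(1))
```

```text
mush rack xy [81.9  1.8] 134.7 144 3.0
file rack xy [27.1  1.3] 209.6 215 1.8
plain rack xy [-26.7   0.8] 120.5 126 1.8
chis rack xy [-82.    2.9] 143.2 144 0.1
```

View pics/w23.png

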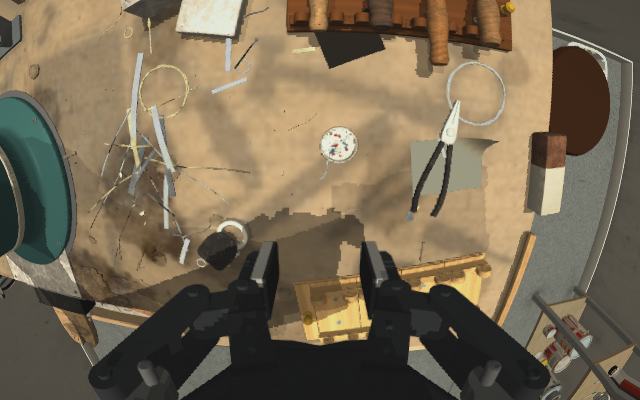

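Run:
```python
from h import *
def tri(t,s):
    e1,d1=ray('top',*t);e2,d2=ray('scene',*s);d1=d1/np.linalg.norm(d1);d2=d2/np.linalg.norm(d2)
    k=np.linalg.lstsq(np.c_[d1,-d2],e2-e1,rcond=None)[0];a=e1+k[0]*d1;b=e2+k[1]*d2
    return ((a+b)/2).round(1),np.linalg.norm(a-b).round(1)
D=lambda x,y:(170+x/4,120+y/4); S=lambda x,y:(150+x/4,170+y/4)
B=lambda x,y:(330+x/4.5,130+y/4.5); Q=lambda x,y:(315+x/4.5,160+y/4.5)
print('mush dark tip',tri(D(132,188),S(20,271)),'butt',tri(D(376,173),S(350,160)))
print('plain dark tip',tri(D(150,379),S(108,395)),'butt',tri(D(372,370),S(425,283)))
print('chis dark tip',tri(D(113,477),S(88,462)),'butt',tri(D(379,474),S(482,372)))
print('mush beech tip',tri(B(153,464),Q(352,333)),'butt',tri(B(446,418),Q(640,192)))
print('plain beech tip',tri(B(150,239),Q(215,197)),'butt',tri(B(409,196),Q(455,95)))
print('chis beech tip',tri(B(103,135),Q(104,138)),'butt',tri(B(386,97),Q(370,68)))
```

```text
mush dark tip (array([629. , 288.9,  17.3]), np.float64(1.0)) butt (array([631.6, 149.1,  36.2]), np.float64(0.2))
plain dark tip (array([520.5, 273.9,  20.4]), np.float64(0.7)) butt (array([522.7, 150.6,  35.4]), np.float64(1.0))
chis dark tip (array([466.2, 289.2,  31.5]), np.float64(1.1)) butt (array([467. , 147.4,  27.6]), np.float64(1.3))
mush beech tip (array([477.6, -68.1,  17.7]), np.float64(2.2)) butt (array([ 496.5, -207.5,   36.7]), np.float64(0.7))
plain beech tip (array([587.5, -70. ,  21.7]), np.float64(0.5)) butt (array([ 605. , -195.1,   35.3]), np.float64(0.0))
chis beech tip (array([638.6, -46.5,  30.3]), np.float64(1.4)) butt (array([ 656.8, -186.8,   28.4]), np.float64(1.5))
```

All four lie as they did in the beech rack: matching tip and butt heights, about ±1 mm along the row and at most 3 mm along the tool. The arm is clear, so I'm handing in.

```bash
python3 -c "
from h import *
print(r.state()['t'],abs(r.state()['qvel']).max()); print(r.job_done())"
```

```text
33.1167 0.004476447870238813
the job is handed in; nothing more can be done
None
```

All four tools are now in the dark rack, and I handed the job in at about 33 s of the 96 s allowed. Counted from the dark rack's brass stud, the order is mushroom graver, long file, plain graver, chisel. That matches the order in the beech rack, and the handles are on the same side as before.

**Position:** In the last top view, each grip point was about 1 mm from its place along the row. All were within 3 mm along the tool, and all were square within about 3°.

**Height and tilt:** I checked the tips and butts of the mushroom graver, plain graver and chisel using two cameras. Their heights matched those in the beech rack within about 1.5 mm, so they look seated the same way. I did not measure the file's height; I only saw that it was seated in the pictures. The arm was clear and still at the end.

**Where checks disagreed:**
- **Camera offset:** The top camera read about 3 to 4 mm lower in x than the wrist camera. I used the wrist camera's readings, and the first grip agreed with them.
- **Graver tilt:** Both gravers rest with the blade about 0.12 to 0.135 rad down, the same as in the beech rack. That is within the allowed 1.40 to 1.66 rad if the angle is measured from straight down (about 1.44). Measured from straight up it would be about 1.70, outside the range. I left them as they naturally rest.
- **Short lengths:** In the last top view, three tools measured 5 to 9 mm shorter than their true length, probably because the blades tilt down.

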